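# Press a printed sensor housing onto the sprung contact pad of a bench tester

### The job

Test the round grey printed housing: set it upright and centred on the round sprung pad of the bench tester and let go of it, then push down on its lid from above until the pad is fully depressed and keep it down for two seconds. Then let the pad spring back up and leave the housing standing on it. Be gentle: the housing is thin-walled and cracks under a firm squeeze or a hard push; leave the other things on the mat alone.

Things in the scene. Friction and masses are not known exactly. Their poses are not given: they have to be found in the camera images.
- housing: the fragile part: loose upright grey cylinder, diameter 56 mm, wall 54 mm high, with a round boss (diameter 30, height 6 mm) in the middle of its flat lid, 60 mm in all; 0.10 to 0.20 kg, smooth. Origin at the centre of its underside, z up. It cracks if the fingers together press on it with over 22 N (11 N on each pad when gripped, or 22 N on the lid)
- housing_top (a point): centre of the top face of the housing's boss, 60 mm above its underside: where to push down
- fixture: bench tester, fixed: grey block 160 (x) by 140 (y) by 30 mm high, origin at the centre of its underside. On its +x edge a black display box 30 by 110 mm rises to 54 mm above the mat; the sprung pad stands up from its top at x = -25 mm, y = 0
- pad_top (a point): centre of the top face of the sprung aluminium pad, a disc of diameter 44 mm (smaller than the housing); up, it is 42 mm above the mat, 12 mm above the grey block. It moves with the pad
- pad (a joint): pad travel in m: 0 up, 0.008 fully depressed, on a stiff rubber stop which gives only about 1 mm under 20 N. The spring needs 4 N to start and 11 N for full travel
- square_case: bystander: square grey printed case 50 by 50 by 91 mm, standing; origin under its centre
- collar: bystander: white printed ring, outer diameter 52 mm, 22 mm high; origin under its centre
- spool: bystander: small spool, diameter 56 mm, 42 mm high, white flanges; origin under its centre
- driver: bystander: screwdriver lying on the mat, about 200 mm long along its x axis; origin under its middle
Not all that is in view belongs to the job. What is shaped like the housing but green or red is not meant.

How it is judged:
On the way, in this order (a step that is already met when the one before it is completed fails the run):
1. the housing stands upright and centred on the raised pad and the fingers have let go of it (contact force between housing and the fingers below 0.05 N and value of joint pad below 0.0015 m and horizontal distance between housing and pad_top below 0.01 m and angle between housing's own z axis and vertical below 0.1 rad and z of housing in the frame of pad_top between -0.004 and 0.004 m), for 0.2 s.
2. pushed from above (the TCP higher than the boss), the housing stays upright and centred on the pad, and the pad is kept fully depressed for 1.5 s (travel over 7.6 mm) (value of joint pad above 0.0076 m and z of the grasp point in the frame of housing_top above 0 m and contact force between housing and fixture above 5 N and horizontal distance between housing and pad_top below 0.01 m and angle between housing's own z axis and vertical below 0.1 rad and z of housing in the frame of pad_top between -0.004 and 0.004 m), for 1.5 s.
At the end, for the whole second after the job is handed in: the pad has sprung back up (travel under 1.5 mm) and the housing stands on it at rest, upright within 0.1 rad, its axis within 10 mm of the pad's centre (value of joint pad below 0.0015 m and linear speed of housing below 0.02 m/s and horizontal distance between housing and pad_top below 0.01 m and angle between housing's own z axis and vertical below 0.1 rad and z of housing in the frame of pad_top between -0.004 and 0.004 m); the robot touches nothing.
It fails at once if the fingers squeeze or press the housing with more than 22 N in all (11 N on each pad when gripping) (contact force between housing and the fingers above 22 N).
It fails at once if the housing is driven or dropped onto the tester with more than 25 N (contact force between housing and fixture above 25 N).
It fails at once if the housing is tipped by more than 0.5 rad (angle between housing's own z axis and vertical above 0.5 rad).
It fails at once if a bystander is moved by more than 20 mm (distance of any of square_case, collar, spool, driver from where it was at the start of the episode above 0.02 m).
It also fails if it takes over 64 s, if anything falls off the work surface, if the arm or the gripper's body presses on something with over 40 N, if the wrist force passes 120 N, or if a joint passes its speed limit or range.

### The arm

A 6-joint arm with a two-finger parallel gripper is mounted at the origin on the work surface. World frame = base frame: x ahead of the robot, y to its left, z up, the work surface at z = 0. Lengths are in m, angles in rad, forces in N, time in s.
With the tool pointing down it reaches from about 0.275 to 0.975 m from the base axis. Payload 8.4 kg.
Tool frame: the origin (TCP) lies between the finger pads, 19 mm behind the fingertips; this is the grasp point; z points along the fingers, y is the line along which they close (so a half turn about z gives the same grasp; the last joint's range is limited). The gripper opens to 92 mm and grips with 3 to 60 N. Pads are 20 mm wide; open, the fingers measure 128 mm over their backs; the gripper's body (75 mm by 189 mm) begins 69 mm behind the grasp point.
Start: joints at [-1.105, 0.353, 1.633, -0, 1.155, -0.002], TCP at [0.282, -0.558, 0.233] pointing down, gripper open.
Joint ranges: [-2.63, 2.63], [-0.92, 2.1], [0.06, 2.66], [-1.3, 4.44], [0, 2.69], [-3.02, 3.02]. Speed limits (rad/s): [2.22, 2.22, 2.79, 3.14, 3.14, 3.14].

### API

Orientations are given as a unit quaternion [w, x, y, z].
In Python, from cell import move_ptp, move_straight, set_joints, release, close, dwell, solve_ik, get_image, camera_params, PlanningError, close_job, masks_of, landmark_of, current_t, current_joints, current_qd, current_joint_torque, current_tcp_pos, current_eef_rot, current_ft_force, current_moment, current_finger_gap, current_grasp_force gives the robot as it stands. The module is installed in compiled form; this text tells all that it offers. Calls block until the motion is done:
- move_ptp(position, orientation): joint-space move of the TCP to a pose.
- move_straight(position, rot=None, speed=0.15): straight line of the TCP; rot=None keeps the orientation; speed is the mean speed in m/s.
- set_joints(angles): joint-space move.
- release() and close(strength=None): open the fingers fully, or close them until they stop; strength is the grip in N (None keeps the last).
- dwell(seconds).
- solve_ik(position, orientation): joint angles nearest the present ones, or None.
- get_image(name): name is "side" or "top" or "wrist"; returns (picture, depth): 420x560x3 uint8, red, green, blue; 420x560 float32, m along the optical axis (not along the pixel's ray), 0 where there is no reading.
- camera_params(name): a dict with "camera_matrix" (3x3 intrinsics, pixels), "cam_to_world" (4x4, takes a point from camera to world coordinates). Camera axes: x right, y down, z forward; pixel columns grow to the right and rows downward; lengths in m; the calibration is good to about 2 mm. A picture is of the moment at which its call begins: read the wrist's pose just before it. camera_params takes no time and is no camera call; for the wrist camera it gives the pose at the moment of the call.
A pose or a line that the arm cannot do raises PlanningError and nothing moves.
- close_job(): hands the job in; it is judged then, once.
Trained networks look in the newest picture that a camera, given by its name, has taken for a name from the list of things; names that differ only in an ending like _2 or _b are one class to them, and where a whole thing is asked for, a point or a joint stands for the part that bears it (a point fixed in the world has none). Each returns a list of dicts, best first, with "p" (0 to 1); they miss things now and then, are a little off and sometimes report something else, mostly with a low value. They report only what shows in the picture. A call takes as long as a camera call. They do not tell look-alikes from the thing itself.
- masks_of(camera, thing): "pixels" (420x560 bool, what is visible of it) and "position" ([column, row] in pixels, amid what is visible of it).
- landmark_of(camera, thing): "position" ([column, row] in pixels: a listed point, or the origin of a listed thing).
Readings, each from a call of its own:
- current_t(): time.
- current_joints(): joint angles.
- current_qd(): joint speeds.
- current_joint_torque(): joint torques, N m.
- current_tcp_pos(): TCP position.
- current_eef_rot(): TCP orientation.
- current_ft_force(): force on the tool from outside, world axes, zero at the start.
- current_moment(): the same for the moment, N m.
- current_finger_gap(): finger opening in m.
- current_grasp_force(): force on a finger pad.
Only numpy, scipy, OpenCV 4.12 (cv2) and the standard library are available. Lean on these libraries where they do the work, as an engineer would, in place of code of your own. Each camera call takes 0.05 s, during which the arm holds its last target. There are 200 camera calls.

## Working session

There is one attempt and no reset: what is moved stays moved. The work goes in short steps, each a Python script; the robot and the scene stay as the last script left them, time stands still between calls to the robot, and variables do not carry over. Pictures are saved under pics/ and viewed, at most 10 in all, crops included, and the job is handed in when it is done.

```bash
mkdir -p pics; cat > h.py <<'E'
import numpy as np, cv2
from cell import *
def save(n,im): cv2.imwrite(f'pics/{n}.png',cv2.cvtColor(im,cv2.COLOR_RGB2BGR))
def pts(cam,d,mask=None,T=None):
    p=camera_params(cam);K=p['camera_matrix'];T=np.array(p['cam_to_world']) if T is None else T
    m=(d>0) if mask is None else mask&(d>0)
    v,u=np.nonzero(m);z=d[m]
    P=np.linalg.inv(K)@np.vstack([u,v,np.ones_like(u)])*z
    return (T[:3,:3]@P).T+T[:3,3]
E
python3 - <<'E'
from h import *
for c in('top','side'):
    im,d=get_image(c);save(c,im)
    for t in('housing','fixture','pad','square_case','collar','spool','driver'):
        for r in masks_of(c,t):
            P=pts(c,d,r['pixels'])
            if len(P)>5: print(c,t,round(r['p'],2),np.round(r['position']),len(P),np.round(np.percentile(P,[2,50,98],axis=0),3).tolist(),im[r['pixels']].mean(0).round())
    for t in('housing_top','pad_top','fixture'): print(c,t,[(round(r['p'],2),np.round(r['position'],1)) for r in landmark_of(c,t)])
E
```

```text
top housing 0.9 [216. 276.] 801 [[0.46, 0.113, 0.009], [0.486, 0.137, 0.053], [0.512, 0.164, 0.061]] [230.  91.  92.]
top housing 0.86 [134. 211.] 903 [[0.582, 0.283, 0.007], [0.607, 0.303, 0.052], [0.633, 0.334, 0.06]] [ 85. 177. 105.]
top housing 0.68 [167. 258.] 927 [[0.496, 0.208, -0.002], [0.522, 0.231, 0.052], [0.55, 0.269, 0.061]] [144. 144. 150.]
top fixture 0.79 [424. 267.] 6504 [[0.437, -0.318, 0.011], [0.521, -0.241, 0.029], [0.604, -0.165, 0.055]] [151. 149. 149.]
top pad 0.94 [422. 278.] 462 [[0.481, -0.255, 0.03], [0.5, -0.235, 0.041], [0.52, -0.215, 0.044]] [234. 233. 234.]
top collar 0.51 [295. 319.] 287 [[0.393, -0.018, -0.002], [0.414, 0.003, 0.02], [0.441, 0.03, 0.024]] [213. 215. 216.]
top spool 0.91 [290. 202.] 705 [[0.605, -0.015, 0.001], [0.629, 0.01, 0.04], [0.654, 0.035, 0.044]] [231. 232. 233.]
top driver 0.94 [293. 130.] 787 [[0.766, -0.048, 0.01], [0.778, 0.009, 0.02], [0.797, 0.139, 0.026]] [211.  95.  96.]
top housing_top [(0.87, array([165.1, 257.7])), (0.79, array([218.1, 279.6])), (0.75, array([127.5, 206.3])), (0.65, array([271.4, 132.3]))]
top pad_t
[... 968 characters left out ...]
, -0.253, 0.03], [0.5, -0.228, 0.039], [0.52, -0.213, 0.041]] [225. 224. 229.]
side collar 0.86 [353. 267.] 605 [[0.395, -0.016, -0.003], [0.419, 0.011, 0.013], [0.445, 0.034, 0.021]] [189. 192. 205.]
side spool 0.97 [264. 204.] 803 [[0.608, -0.013, 0.0], [0.628, 0.019, 0.039], [0.66, 0.038, 0.042]] [215. 215. 222.]
side driver 0.77 [215. 173.] 513 [[0.769, -0.045, 0.004], [0.78, 0.014, 0.018], [0.794, 0.134, 0.025]] [229.  84. 133.]
side housing_top [(0.85, array([144.9, 299.7])), (0.81, array([218.1, 297.6])), (0.71, array([353.1, 266.4])), (0.64, array([279.6, 277.3]))]
side pad_top [(0.74, array([387.4, 166.1]))]
side fixture [(0.93, array([377.8, 171.2])), (0.23, array([305.8, 235.1]))]
```

```bash
python3 - <<'E'
from h import *
a=cv2.imread('pics/top.png');b=cv2.imread('pics/side.png')
print(a.shape)
cv2.imwrite('pics/crop1.png',np.vstack([cv2.resize(a[185:325,100:340],(800,466))[:300],cv2.resize(b[230:350,110:430],(800,300))]))
for c in('top','side'):
    im,d=get_image(c)
    for t,lo,hi in(('housing',.046,.057),('housing',.057,.066),('pad',.037,.047)):
        for r in masks_of(c,t):
            P=pts(c,d,r['pixels']);P=P[(P[:,2]>lo)&(P[:,2]<hi)]
            if len(P)>20: print(c,t,lo,cv2.minEnclosingCircle(P[:,:2].astype(np.float32)),P.mean(0).round(4),np.round((P.max(0)+P.min(0))/2,4))
E
```

```text
(420, 560, 3)
top housing 0.046 ((0.5216078162193298, 0.23503857851028442), 0.027812322601675987) [0.5214 0.2336 0.0528] [0.5218 0.2351 0.0519]
top housing 0.046 ((0.48553186655044556, 0.13970506191253662), 0.028256364166736603) [0.4857 0.1384 0.0528] [0.4861 0.1391 0.0515]
top housing 0.046 ((0.6088938117027283, 0.3099748492240906), 0.02855846658349037) [0.6082 0.3083 0.0525] [0.6087 0.3098 0.0517]
top housing 0.057 ((0.5202573537826538, 0.23137617111206055), 0.018309999257326126) [0.5218 0.2353 0.0589] [0.5216 0.2315 0.06  ]
top housing 0.057 ((0.4859868586063385, 0.14476212859153748), 0.019203925505280495) [0.4858 0.1404 0.059 ] [0.4862 0.1445 0.0605]
top housing 0.057 ((0.609249472618103, 0.3099455237388611), 0.01480361819267273) [0.6093 0.3104 0.0589] [0.6089 0.3099 0.06  ]
top pad 0.037 ((0.4988332986831665, -0.2355097532272339), 0.02210344187915325) [ 0.4986 -0.2353  0.0409] [ 0.4983 -0.2354  0.0409]
side housing 0.046 ((0.4883660674095154, 0.14179284870624542), 0.027826201170682907) [0.4857 0.1452 0.052 ] [0.4887 0.1422 0.0515]
side housing 0.046 ((0.524967610836029, 0.2366778701543808), 0.02852264791727066) [0.5218 0.2389 0.0521] [0.5248 0.237  0.0515]
side housing 0.046 ((0.6125240921974182, 0.3107580840587616), 0.028777116909623146) [0.6083 0.3123 0.0522] [0.6125 0.3109 0.0515]
side housing 0.057 ((0.4885396361351013, 0.14100457727909088), 0.014998052269220352) [0.4885 0.1413 0.0584] [0.4885 0.1407 0.0587]
side housing 0.057 ((0.5249305367469788, 0.23669151961803436), 0.014946294017136097) [0.5249 0.2367 0.0584] [0.5248 0.2369 0.0587]
side housing 0.057 ((0.6120301485061646, 0.3107932209968567), 0.015071723610162735) [0.612  0.3115 0.0585] [0.6124 0.3112 0.059 ]
side pad 0.037 ((0.5022390484809875, -0.2342134416103363), 0.022881221026182175) [ 0.5016 -0.2335  0.0398] [ 0.5017 -0.2335  0.04  ]
```

View pics/top.png

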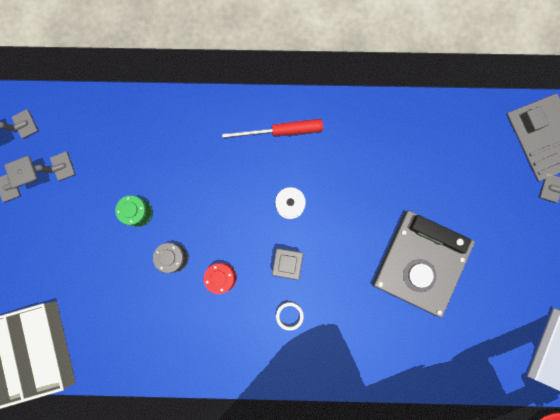

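View pics/crop1.png

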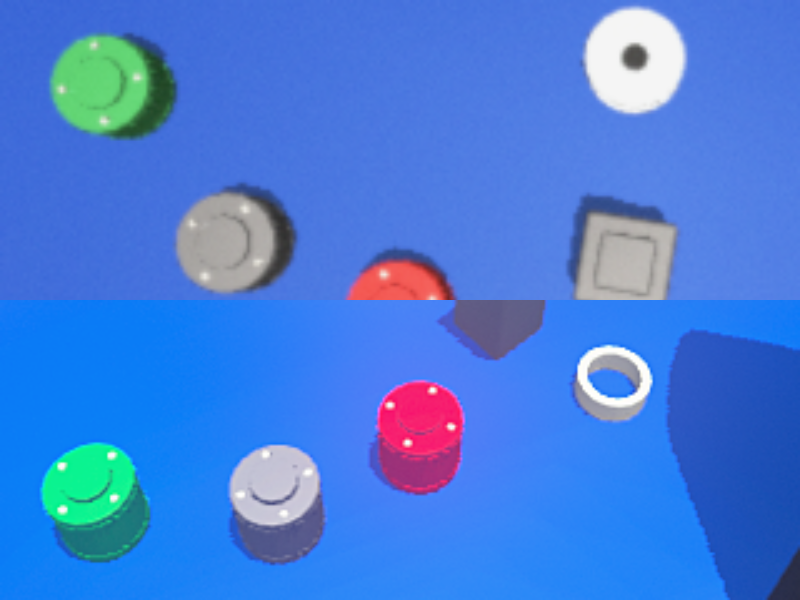

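The candidates in the top view are grey (167,258), green (130,211) and red (219,278). The crop shows the grey flat-lidded cylinder with a round boss, so that is the housing; green and red are decoys. The pad is at (421,274).

The clear line for the fingers, away from red and green, is at about 145°.

```bash
cat >> h.py <<'E'
from scipy.spatial.transform import Rotation as R
H=np.array([.5235,.236]);PAD=np.array([.5005,-.2345])
def quat(a):  # tool down, closing line (y) at angle a
    a=np.radians(a);y=np.array([np.cos(a),np.sin(a),0]);z=np.array([0,0,-1.]);x=np.cross(y,z)
    q=R.from_matrix(np.c_[x,y,z]).as_quat();return [q[3],q[0],q[1],q[2]]
E
python3 - <<'E'
from h import *
print(current_eef_rot(),current_ft_force(),current_t())
for a in(145,-35): 
    j=solve_ik([*H,.2],quat(a));print(a,j)
for a in(0,45,90,135,180,-45,-90,-135): print(a,solve_ik([*PAD,.2],quat(a)))
E
```

```text
[-1.17892387e-05  9.72776482e-01  2.31745371e-01 -8.07208814e-06] [-0.95672886 -0.59061073 -0.17605378] 1.5
145 [ 4.20916686e-01  3.09285539e-01  1.77669587e+00 -4.44089210e-16
  1.05561125e+00 -2.10981073e+00]
-35 [ 4.20916686e-01  3.09285539e-01  1.77669587e+00 -4.44089210e-16
  1.05561125e+00  1.03178192e+00]
0 [-4.40871275e-01  2.76963484e-01  1.82230306e+00 -4.44089210e-16
  1.04232611e+00 -4.40871275e-01]
45 [-4.40871275e-01  2.76963484e-01  1.82230306e+00 -4.44089210e-16
  1.04232611e+00 -1.22626944e+00]
90 [-4.40871275e-01  2.76963484e-01  1.82230306e+00 -4.44089210e-16
  1.04232611e+00 -2.01166760e+00]
135 [-4.40871275e-01  2.76963484e-01  1.82230306e+00 -4.44089210e-16
  1.04232611e+00 -2.79706577e+00]
180 [-4.40871275e-01  2.76963484e-01  1.82230306e+00 -4.44089210e-16
  1.04232611e+00  2.70072138e+00]
-45 [-4.40871275e-01  2.76963484e-01  1.82230306e+00 -4.44089210e-16
  1.04232611e+00  3.44526889e-01]
-90 [-4.40871275e-01  2.76963484e-01  1.82230306e+00 -4.44089210e-16
  1.04232611e+00  1.12992505e+00]
-135 [-4.40871275e-01  2.76963484e-01  1.82230306e+00 -4.44089210e-16
  1.04232611e+00  1.91532322e+00]
```

```bash
python3 - <<'E'
from h import *
release()
move_ptp([*H,.2],quat(-35)); 
im,d=get_image('wrist');save('w1',im)
for r in masks_of('wrist','housing'):
    P=pts('wrist',d,r['pixels']);P=P[(P[:,2]>.046)&(P[:,2]<.057)]
    if len(P)>20: print(r['p'],im[r['pixels']].mean(0),cv2.minEnclosingCircle(P[:,:2].astype(np.float32)))
f0=np.array(current_ft_force())
move_straight([*H,.09]);move_straight([*H,.034],speed=.06);dwell(.2)
print(np.array(current_ft_force())-f0)
close(6);dwell(.3)
print(current_finger_gap(),current_grasp_force(),np.array(current_ft_force()),current_tcp_pos(),current_t())
E
```

```text
0.9 [ 76.3813797  165.39988783  95.73667975] ((0.6118220090866089, 0.30952852964401245), 0.028133736923336983)
0.78 [192.00765484  54.13535143  55.14752958] ((0.4884258508682251, 0.14003190398216248), 0.028198350220918655)
0.75 [133.64757709 133.72145036 137.46086073] ((0.5247592329978943, 0.2356637865304947), 0.028118202462792397)
[-0.23151115 -0.12610434  0.07427288]
0.055558347606808896 5.999986454844475 [ 0.56130504 -0.27054528 -0.11015089] [0.52355582 0.2359793  0.0340065 ] 7.8333
```

```bash
python3 - <<'E'
from h import *
z0=current_ft_force()[2]
move_straight([*H,.05],speed=.04);dwell(.2);print('w',current_ft_force()[2]-z0,current_finger_gap(),current_grasp_force())
move_straight([*H,.20],speed=.1)
move_straight([*PAD,.20],quat(-114),speed=.13)
print(current_finger_gap(),current_grasp_force())
im,d=get_image('wrist');save('w2',im)
for r in masks_of('wrist','pad'):
    P=pts('wrist',d,r['pixels']);P=P[(P[:,2]>.036)&(P[:,2]<.048)]
    if len(P)>20: print(r['p'],len(P),cv2.minEnclosingCircle(P[:,:2].astype(np.float32)))
for r in masks_of('wrist','housing'):
    P=pts('wrist',d,r['pixels']);print(r['p'],np.percentile(P,[1,50,99],axis=0).round(4).tolist())
im,d=get_image('side');save('s2',im)
for r in masks_of('side','housing'):
    P=pts('side',d,r['pixels']);print(r['p'],np.percentile(P,[1,50,99],axis=0).round(4).tolist())
print(current_t(),current_tcp_pos(),current_ft_force())
a=cv2.imread('pics/w2.png');b=cv2.imread('pics/s2.png');cv2.imwrite('pics/c2.png',cv2.resize(np.hstack([a,b]),(800,300)))
E
```

```text
w -1.729595216049877 0.056140037375134955 5.999868214130402
0.055896416693739036 5.999868661165237
0.89 1214 ((0.5021427869796753, -0.23722098767757416), 0.02194651961326599)
0.85 [[0.4664, 0.11, 0.0056], [0.4792, 0.1137, 0.0238], [0.5054, 0.1251, 0.0327]]
0.66 [[0.4776, -0.2625, 0.1706], [0.5104, -0.2394, 0.2215], [0.5291, -0.2098, 0.2284]]
0.81 [[0.5846, 0.2849, 0.0015], [0.6002, 0.3141, 0.0517], [0.6374, 0.3384, 0.0598]]
0.67 [[0.4613, 0.1153, -0.0004], [0.4812, 0.1504, 0.0515], [0.5129, 0.1685, 0.0598]]
0.66 [[0.4737, -0.2543, 0.166], [0.4886, -0.2166, 0.2047], [0.5122, -0.2047, 0.2247]]
14.2583 [ 0.50049819 -0.23441499  0.19998767] [-1.38637695  0.11175678 -1.40918513]
```

View pics/c2.png

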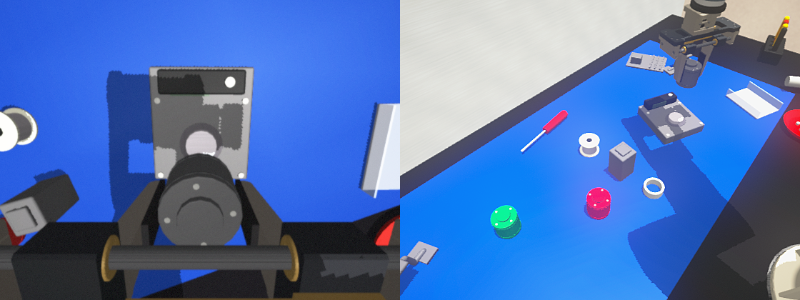

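The housing is held upright above the tester: in the wrist half of the picture the lid is at about (200,210) and the pad at about (200,143). Next I lower it until it touches.

```bash
python3 - <<'E'
from h import *
T=[.501,-.2357]
move_straight([*T,.12],speed=.1);move_straight([*T,.082],speed=.04);dwell(.3)
f0=np.mean([current_ft_force()[2] for _ in range(1)]);z=.082
while z>.0735:
    z-=.0006;move_straight([*T,z],speed=.01);dwell(.1);f=current_ft_force()[2]-f0
    print(round(z,4),round(f,2),end='; ')
    if f>1.5: break
print(current_t(),current_tcp_pos())
E
```

```text
0.0814 0.35; 0.0808 0.75; 0.0802 0.83; 0.0796 -0.01; 0.079 0.95; 0.0784 1.31; 0.0778 -0.03; 0.0772 0.55; 0.0766 0.65; 0.076 1.02; 0.0754 3.98; 20.4583 [ 0.50114748 -0.23575758  0.07558791]
```

```bash
python3 - <<'E'
from h import *
T=[.501,-.2357]
release();dwell(.4)
move_straight([*T,.19],speed=.1);dwell(.3)
im,d=get_image('wrist');save('w3',im)
for r in masks_of('wrist','housing'):
    P=pts('wrist',d,r['pixels'])
    for lo,hi in((.085,.099),(.0995,.108)):
        Q=P[(P[:,2]>lo)&(P[:,2]<hi)]
        if len(Q)>20: print(r['p'],len(Q),np.median(Q[:,2]),cv2.minEnclosingCircle(Q[:,:2].astype(np.float32)))
for c in('side','top'):
  im,d=get_image(c);save(c+'3',im)
  for r in masks_of(c,'housing'):
    P=pts(c,d,r['pixels']);P=P[P[:,2]>.085]
    if len(P)>20:print(c,r['p'],np.median(P[:,2]),cv2.minEnclosingCircle(P[:,:2].astype(np.float32)))
print(current_t(),current_finger_gap())
a=cv2.imread('pics/w3.png');b=cv2.imread('pics/side3.png')[90:240,285:485];cv2.imwrite('pics/c3.png',np.hstack([cv2.resize(a,(400,300)),cv2.resize(b,(400,300))]))
E
```

```text
0.58 2568 0.09745421162499254 ((0.5023626089096069, -0.2366669625043869), 0.028154151514172554)
0.58 1080 0.10350351275955544 ((0.5036059617996216, -0.2375691533088684), 0.020232250913977623)
side 0.91 0.09414739818561368 ((0.5022844076156616, -0.23270916938781738), 0.02926700748503208)
top 0.5 0.09489986415565965 ((0.5023801922798157, -0.2147044837474823), 0.044310715049505234)
23.4417 0.09211853421584662
```

View pics/c3.png

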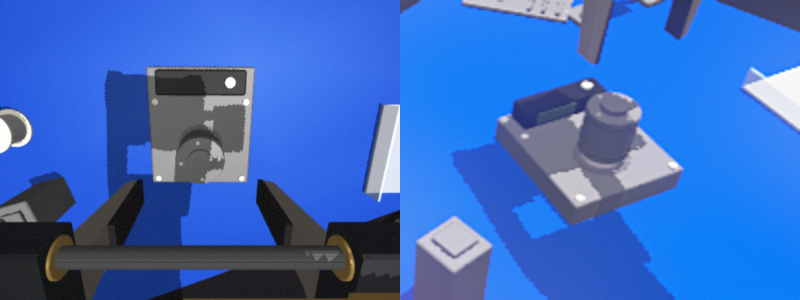

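The housing stands upright and centred: the wrist camera puts it at (.5024,-.2367) and saw the pad at (.5021,-.2372). Next I close the fingers and push on the boss under force control.

```bash
python3 - <<'E'
from h import *
T=[.5015,-.2362]
close(3);dwell(.1)
move_straight([*T,.16],speed=.1);move_straight([*T,.125],speed=.04);dwell(.4)
f0=current_ft_force()[2];z=.125;fs=lambda:current_ft_force()[2]-f0
f=0
while z>.108 and f<14:
    z-=.0006 if z>.115 else .0003
    move_straight([*T,z],speed=.012);dwell(.06);f=fs()
    print(round(z,4),round(f,2),round(current_tcp_pos()[2],4),end='; ')
print('\nhold',current_t())
for i in range(10):
    dwell(.25);print(round(fs(),1),end=' ')
print(current_t(),current_tcp_pos())
E
```

```text
0.1244 -0.96 0.1244; 0.1238 -0.85 0.1238; 0.1232 -0.18 0.1232; 0.1226 -0.72 0.1226; 0.122 -0.28 0.122; 0.1214 -0.32 0.1214; 0.1208 1.53 0.1209; 0.1202 1.7 0.1203; 0.1196 2.9 0.1197; 0.119 2.78 0.119; 0.1184 4.33 0.1184; 0.1178 4.34 0.1179; 0.1172 4.05 0.1173; 0.1166 4.56 0.1167; 0.116 5.02 0.1162; 0.1154 6.55 0.1156; 0.1148 6.22 0.1151; 0.1145 7.3 0.1148; 0.1142 7.07 0.1145; 0.1139 7.53 0.1143; 0.1136 7.51 0.1139; 0.1133 8.34 0.1137; 0.113 7.74 0.1134; 0.1127 7.89 0.1132; 0.1124 8.49 0.113; 0.1121 11.06 0.1128; 0.1118 12.13 0.1127; 0.1115 13.59 0.1125; 0.1112 15.64 0.1124; 
hold 35.7
14.5 14.9 15.8 14.8 15.6 15.0 15.1 15.6 15.2 15.6 38.2 [ 0.50210037 -0.23648499  0.11241192]
```

```bash
python3 - <<'E'
from h import *
T=[.5015,-.2362]
move_straight([*T,.125],speed=.012);move_straight([*T,.22],speed=.1);dwell(.5)
im,d=get_image('side');save('s4',im)
for r in masks_of('side','housing'):
    P=pts('side',d,r['pixels']);P=P[P[:,2]>.085]
    if len(P)>20:print(r['p'],np.median(P[:,2]),P[:,2].max(),cv2.minEnclosingCircle(P[:,:2].astype(np.float32)))
print(current_t(),current_ft_force())
cv2.imwrite('pics/c4.png',cv2.resize(cv2.imread('pics/s4.png')[90:240,285:485],(400,300)))
E
```

```text
0.79 0.09412116510667584 0.10230624584553893 ((0.501053512096405, -0.23420941829681396), 0.02933467924594879)
41.2 [ 0.76668465 -0.32547743 -0.11290449]
```

View pics/c4.png

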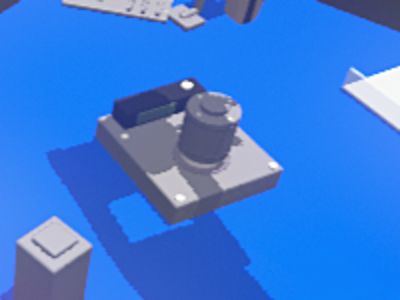

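The housing stands upright on the raised pad, at crop pixel (210,125), and the arm is clear of it.

```bash
python3 -c "
from cell import *
print(close_job(),current_t())"
```

```text
the job is handed in; nothing more can be done
the job is handed in; nothing more can be done
```

The grey housing was set upright and centred on the pad, pushed down with about 15 N and held for 2.5 s, then left standing on the raised pad with the arm clear; the job is handed in, but no verdict came back.

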